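# Open the lane stop and pass the gift box through

## Robot

A 6-joint arm with a two-finger parallel gripper is mounted at the origin on the work surface. World frame = base frame: x ahead of the robot, y to its left, z up, the work surface at z = 0. Lengths are in m, angles in rad, forces in N, time in s.
With the tool pointing down it reaches from about 0.325 to 0.9 m from the base axis. Payload 6.1 kg.
Tool frame: the origin (TCP) lies at the very end of the fingers, on their centre line; the grasp point (between the pads) lies 19 mm behind it; x points along the fingers, z is the direction in which the jaws open and shut, and the axes are right-handed (so a half turn about x gives the same grasp; the last joint's range is limited). The gripper opens to 85 mm and grips with 20 to 120 N. Pads are 22 mm wide; open, the fingers measure 114 mm over their backs; the gripper's body (76 mm by 85 mm) begins 54 mm behind the grasp point. The pads swing forward as they close: fully open they stand 13 mm farther back than shut.
Start: joints at [0.975, 0.22, 1.526, -0, 1.395, -0.126], TCP at [0.283, 0.557, 0.231] pointing down, gripper open.
Joint ranges: [-2.98, 2.98], [-0.91, 2.08], [0.09, 2.57], [-1.24, 4.39], [0.2, 2.65], [-2.68, 2.68]. Speed limits (rad/s): [2.57, 2.57, 3.01, 3.14, 3.14, 3.14].

## Interface

Orientations are given as a unit quaternion [w, x, y, z].
In Python, from plant import sense, read_camera, job_done, outline_of, tip_of gives the robot as it stands. The module is installed in compiled form; this text tells all that it offers.
- The arm moves only by the tool move_arm, never from a script. Its argument "series" is a list of rows, each a list of 6 numbers: the shift along the tool's x, y, z in mm, then the turn, a rotation vector about the tool's x, y, z in degrees. In form: [[x, y, z, rx, ry, rz], ...]. A call has 1 to 10 rows; each row is the pose to reach, as a shift and turn from the pose commanded when the call began, along the tool's axes at that moment; what a row does not reach only later rows make up. A row lasts 1/12 s, in which the tool goes at most 41.7 mm and 7.16 degrees, less where a joint would pass 70% of its speed; a pose out of reach is approached as far as the arm can. A call with a gripper value outside its range is refused whole. "hand" is the finger opening in mm, from 0 to 85.4, set as the call begins (left out, the last holds). The fingers move at their own pace and stop on an object; "grip_force" is the grip in N (left out, the last holds). Time passes only in rows, so rows that repeat a pose let the fingers close. It gives the time, the measured TCP pose, the force and the opening at its end, in the units of the state.
- sense(): the state, without advancing time (a new reading comes with each control period).
- read_camera(name): name is "side" or "top"; returns a dict with "pixels" (480x640x3 uint8, red, green, blue), "depth" (480x640 float32, m along the optical axis (not along the pixel's ray), 0 where there is no reading), "mtx" (3x3 intrinsics, pixels), "R" (3x3) and "t" (3): a world point X has camera coordinates R X + t. Camera axes: x right, y down, z forward; pixel columns grow to the right and rows downward; lengths in m; the calibration is good to about 2 mm. A picture is of the moment at which its call begins.
- job_done(): hands the job in, once; it reports no verdict.
Trained networks look in the newest picture that a camera, given by its name, has taken for a name from the list of things; names that differ only in an ending like _2 or _b are one class to them, and where a whole thing is asked for, a point or a joint stands for the part that bears it (a point fixed in the world has none). Each returns a list of dicts, best first, with "score" (0 to 1); they miss things now and then, are a little off and sometimes report something else, mostly with a low value. They report only what shows in the picture. A call takes as long as a camera call. They do not tell look-alikes from the thing itself.
- outline_of(target, camera): "region" (480x640 bool, what is visible of it) and "extent" ([left, top, right, bottom] in pixels, round what is visible of it).
- tip_of(target, camera): "pixel" ([column, row] in pixels: a listed point, or the origin of a listed thing).
The state is a dict: "clock": time; "joints": joint angles; "joint_vel": joint speeds; "effort": joint torques, N m; "tcp_pos": TCP position; "ee_rot": TCP orientation; "contact_force": force on the tool from outside, world axes, zero at the start; "ft_torque": the same for the moment, N m; "width": finger opening in m.
Only numpy, scipy, OpenCV 4.12 (cv2) and the standard library are available. Lean on these libraries where they do the work, as an engineer would, in place of code of your own. Each camera call takes 0.05 s, during which the arm holds its last target. There are 200 camera calls.

## Task

On the roller lane, the lowered stop bar is holding back the nearest gift box. Push the bar itself up past its balance point, keeping off its counterweight, so that it stays raised by itself; then push that gift box along the rollers, without picking it up, until the whole box is past the bar. Leave the next box waiting in the lane and everything else on the bench where it stands.

Things in the scene. Friction and masses are not known exactly. Their poses are not given: they have to be found in the camera images.
- lane: Roller lane fixed to the bench, 610 mm long along its y, 136 mm wide, turned by a varying yaw. Origin: on the bench surface, midway between its side frames, straight below the lowered stop bar. Its x axis points across the lane to the bar's pivot (far from the robot); y points upstream: boxes wait at y > 0 and are passed towards -y. It reaches from y = -200 mm (end plate 100 mm high) to +410 mm.
- roller_top (a point): Point on the lane's midline at roller height below the bar, 70 mm above the bench, axes as the lane's. Grey rollers, 20 mm thick and 30 mm apart, turn freely with a slight drag, so a pushed box stops a few mm after the push. Aluminium side frames, tops 78 mm above the bench, leave 96 mm clear between them.
- stop_bar (a joint): Angle of the stop bar about its pivot pin, rad: 0 = lowered, level across the lane in a fork on the near frame; 1.5 = raised on its stop, nearly upright above the far frame. It swings up and away from the robot. It takes 1 to 2 N upward at the free end; let go below about 0.8 rad (the balance point) it falls back, above that it swings on up by itself.
- bar_pivot (a point): Middle of the fixed pivot pin, 100 mm to the far side (+x) of the lane's origin and 115 mm above the bench; axes as the lane's, the pin lies along y. The bar, a straight 25 mm square steel tube centred on the pin, reaches 245 mm from it towards the robot (lane -x when lowered), so its last 77 mm overhang the near frame, with free space of 102 mm down to the bench.
- bar_tip (a point): Centre of the end face of the stop bar's free end (rubber end, 27 mm square), the end nearer the robot; 245 mm from the pivot pin. The x axis of its frame points along the bar to the pin.
- weight_center (a point): Centre of the bar's counterweight: two dark steel discs of 50 mm diameter, together 44 mm wide, on a short crank at the pivot end; above the pin while the bar is down, beyond it (+x of the lane) when the bar is up. Not to be touched.
- gift_box_center (a point): Centre of the gift box to be passed: clear box with white base, pale yellow cards and a gold band, 80 x 80 mm and 95 mm tall, about 0.25 kg, standing on the rollers just upstream of the bar. Its z axis points up through its lid.
- next_box_center (a point): Centre of the next gift box, alike, standing on the rollers further upstream, about 340 mm before the bar. To stay where it is.
- spare_box: A gift box of the same kind standing on the bench on the far side of the lane; origin at the centre of its underside. Bystander.
- bottle_a: Amber bottle with black cap, 48 mm across, 105 mm tall, on the bench; origin at the centre of its underside. Bystander.
- bottle_b: Amber bottle with white cap, 48 mm across, 105 mm tall, on the bench; origin at the centre of its underside. Bystander.
- jar: Clear jar with white cap, 56 mm across, 70 mm tall, on the bench; origin at the centre of its underside. Bystander.
- tape_reel: White empty ribbon reel lying flat, 72 mm across, 28 mm tall, on the bench beyond the lane; origin at the centre of its underside. Bystander.
- scissors: Scissors with black handles lying flat on the bench on the robot's side of the lane, 190 mm long; origin near the rivet. Bystander.
Mind the look-alikes: they are no part of the job. Leave any black look-alike of the part that bears gift_box_center alone.

How it is judged:
On the way, in this order (a step that is already met when the one before it is completed fails the run):
1. the bar is raised on its stop, with the gift box still waiting upstream of it (value of joint stop_bar above 1.4 rad and y of gift_box_center in the frame of lane above 0.03 m), for 0.2 s.
2. the whole gift box is past the bar (y of gift_box_center in the frame of lane below -0.055 m), for 0.2 s.
At the end, for the whole second after the job is handed in: The stop bar stands raised on its stop by itself (joint above 1.4 rad), the gift box stands upright on the rollers wholly past the bar (its centre more than 55 mm downstream of the bar's middle), and the next box is within 30 mm of where it waited (value of joint stop_bar above 1.4 rad and y of gift_box_center in the frame of lane below -0.055 m and z of gift_box_center in the frame of lane between 0.105 and 0.13 m and angle between gift_box_center's own z axis and vertical below 0.1 rad and distance of next_box_center from where it was at the start of the episode below 0.03 m); the robot touches nothing.
It fails at once if the gift box is lifted off the rollers or tipped over (z of gift_box_center in the frame of lane above 0.135 m or angle between gift_box_center's own z axis and vertical above 0.4 rad).
It fails at once if the counterweight is touched (contact force between any of the fingers, the arm and stop_bar_c2 above 0.3 N or contact force between any of the fingers, the arm and stop_bar_c3 above 0.3 N).
It fails at once if the next box is moved (distance of next_box_center from where it was at the start of the episode above 0.03 m).
It fails at once if a bystander on the bench is moved (distance of any of spare_box, bottle_a, bottle_b, jar, tape_reel, scissors from where it was at the start of the episode above 0.03 m).
It also fails if it takes over 54 s, if anything falls off the work surface, if the arm or the gripper's body presses on something with over 40 N, if the wrist force passes 120 N, or if a joint passes its speed limit or range.

## Working session

There is one attempt and no reset: what is moved stays moved. The work goes in short steps, Python scripts to look and compute and a tool call to move; the robot and the scene stay as the last step left them, time stands still between calls to the robot, and variables do not carry over. Pictures are saved under pics/ and viewed, about 8 in all and at most 12, crops included, and the job is handed in when it is done.

Besides the shell and the picture viewer there is one more tool, called after "Emit:" in YAML: its name, and indented under it one key for each argument. move_arm: Moves the arm, as the interface text tells. Its arguments: {"type":"object","properties":{"series":{"type":"array"},"hand":{"type":"number"},"grip_force":{"type":"number"}},"required":["series"]}

```bash
mkdir -p pics
cat > h.py <<'E'
import numpy as np, cv2
from plant import sense, read_camera, job_done, outline_of, tip_of
def w(c,px,z=None,d=None):
    K,R,t=c["mtx"],c["R"],c["t"]
    r=np.linalg.inv(K)@np.array([px[0],px[1],1.])
    o=-R.T@t
    if z is not None:
        v=R.T@r; return o+v*(z-o[2])/v[2]
    return R.T@(r*d-t)
def proj(c,X):
    p=c["mtx"]@(c["R"]@np.array(X)+c["t"]); return p[:2]/p[2]
E
python3 - <<'E'
from h import *
for n in("top","side"):
    c=read_camera(n); cv2.imwrite(f"pics/{n}0.png",c["pixels"][:,:,::-1])
    print(n,"cam at",(-c["R"].T@c["t"]).round(3))
    for k in("roller_top","lane","bar_pivot","bar_tip","weight_center","gift_box_center","next_box_center","spare_box","bottle_a","bottle_b","jar","scissors","tape_reel"):
        for o in tip_of(k,n)[:3]:
            p=o["pixel"];d=float(c["depth"][int(np.clip(p[1],0,479)),int(np.clip(p[0],0,639))])
            print(k,round(o["score"],2),np.round(p),w(c,p,d=d).round(3))
s=sense();print(s["tcp_pos"],s["ee_rot"],s["clock"])
E
```

```text
top cam at [0.483 0.034 0.914]
roller_top 0.7 [361. 242.] [ 0.584 -0.038  0.129]
lane 0.66 [354. 243.] [ 0.598 -0.035  0.001]
bar_pivot 0.45 [357. 243.] [ 0.581 -0.031  0.129]
next_box_center 0.69 [369. 183.] [ 0.692 -0.05   0.136]
spare_box 0.72 [296. 165.] [0.733 0.084 0.095]
bottle_a 0.94 [433. 193.] [ 0.695 -0.186  0.058]
bottle_a 0.57 [475. 309.] [ 0.469 -0.267  0.055]
bottle_b 0.94 [433. 193.] [ 0.695 -0.186  0.058]
bottle_b 0.57 [475. 309.] [ 0.469 -0.267  0.055]
jar 0.9 [258. 301.] [0.474 0.15  0.07 ]
scissors 0.64 [193. 313.] [0.444 0.288 0.009]
tape_reel 0.55 [231. 164.] [0.751 0.224 0.028]
side cam at [ 0.469 -0.757  0.97 ]
roller_top 0.64 [332. 288.] [ 0.601 -0.048  0.066]
roller_top 0.29 [402. 362.] [ 0.7   -0.225  0.043]
lane 0.55 [330. 306.] [ 0.592 -0.081  0.051]
bar_pivot 0.89 [377. 265.] [ 0.69  -0.053  0.125]
bar_tip 0.72 [254. 275.] [ 0.446  0.07  -0.002]
weight_center 0.78 [393. 246.] [ 0.712 -0.067  0.189]
weight_center 0.68 [402. 365.] [ 0.7   -0.227  0.038]
gift_box_center 0.94 [321. 232.] [0.592 0.02  0.161]
gift_box_center 0.94 [212. 271.] [0.367 0.015 0.094]
next_box_center 0.6 [312. 162.] [0.611 0.257 0.146]
spare_box 0.55 [390. 249.] [ 0.707 -0.069  0.184]
bottle_a 0.93 [398. 364.] [ 0.694 -0.224  0.038]
bottle_a 0.58 [282. 423.] [ 0.467 -0.314  0.06 ]
bottle_b 0.93 [398. 364.] [ 0.694 -0.224  0.038]
bottle_b 0.58 [282. 423.] [ 0.467 -0.314  0.06 ]
jar 0.71 [260. 243.] [0.47  0.133 0.033]
scissors 0.76 [244. 205.] [0.444 0.293 0.007]
tape_reel 0.69 [374. 209.] [0.749 0.199 0.029]
[0.282965   0.55730784 0.23132592] [ 0.60267102 -0.36988922  0.60260521  0.36991428] 1.4
```

View pics/top0.png

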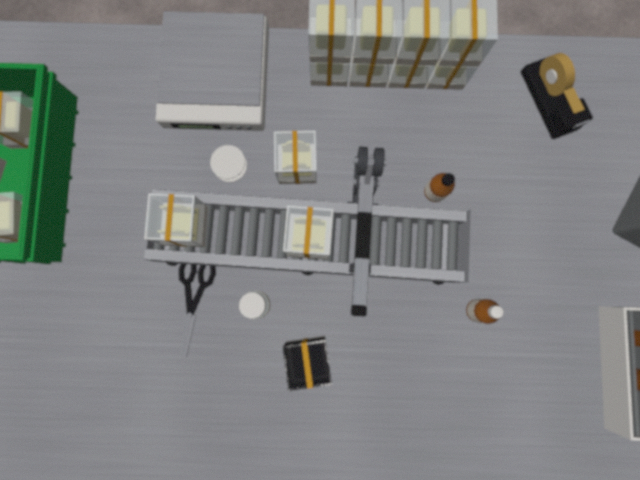

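View pics/side0.png

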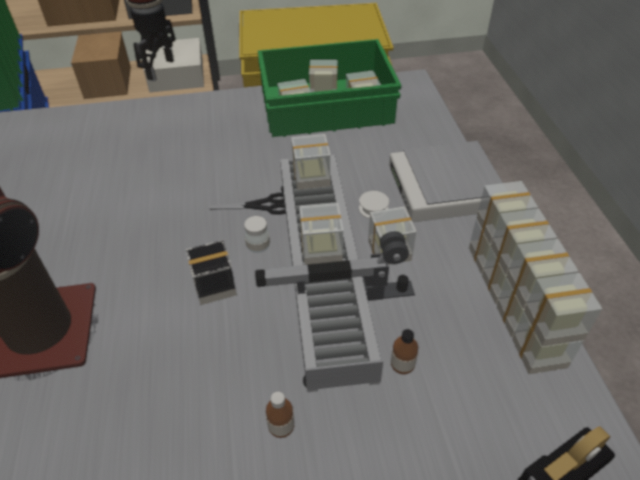

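The top view shows the lane from about (150,228) to (467,246), with the bar from its free end (359,311) to the counterweight (370,160).

Candidates for the gift box:
- (309,230): clear and pale yellow, on the rollers just upstream of the bar. This one fits the description.
- (172,218): the next box, further upstream.
- (296,157): the spare box, on the bench on the far side.
- (306,363): the black look-alike, on the bench.

Next I'll measure the lane frame and confirm the box in a crop.

Run:
```python
from h import *
c=read_camera("top"); s=c
D=c["depth"]; v,u=np.mgrid[0:480,0:640]
r=np.linalg.inv(c["mtx"])@np.stack([u.ravel(),v.ravel(),np.ones(u.size)])
P=((c["R"].T@(r*D.ravel()-c["t"][:,None])).T).reshape(480,640,3)
np.save("P.npy",P)
def reg(u0,u1,v0,v1,z0,z1):
    q=P[v0:v1,u0:u1].reshape(-1,3); return q[(q[:,2]>z0)&(q[:,2]<z1)]
for nm,a in dict(bar_near=(340,385,275,320,.11,.14),black=(275,340,330,395,.06,.2),jar=(235,275,285,320,.05,.1),gift=(280,340,200,262,.155,.175),next=(140,205,190,248,.155,.175),near_frame=(150,350,248,276,.072,.084),near_frame2=(375,462,262,285,.072,.084),far_frame=(150,270,190,212,.072,.084),far2=(380,465,205,222,.072,.084)).items():
    q=reg(*a); print(nm,len(q),np.percentile(q,[2,50,98],axis=0).round(3).tolist() if len(q) else "")
    if len(q)>20:
        vx,vy,x0,y0=cv2.fitLine(q[:,:2].astype(np.float32),cv2.DIST_HUBER,0,.001,.001).ravel()
        print("   line dir deg",np.degrees(np.arctan2(vy,vx)).round(2),"pt",x0.round(4),y0.round(4))
cr=c["pixels"][140:400,130:490,::-1]; cv2.imwrite("pics/crop.png",cv2.resize(cr,None,fx=2.2,fy=2.2,interpolation=cv2.INTER_CUBIC))
```

```text
bar_near 625 [[0.453, -0.05, 0.119], [0.488, -0.037, 0.128], [0.525, -0.025, 0.13]]
   line dir deg -2.67 pt 0.4885 -0.037
black 2076 [[0.321, 0.014, 0.079], [0.362, 0.054, 0.095], [0.402, 0.094, 0.098]]
   line dir deg -32.86 pt 0.3614 0.0534
jar 550 [[0.443, 0.139, 0.062], [0.465, 0.161, 0.07], [0.486, 0.183, 0.073]]
   line dir deg -79.31 pt 0.4646 0.161
gift 2175 [[0.558, 0.019, 0.162], [0.596, 0.057, 0.165], [0.636, 0.095, 0.168]]
   line dir deg -47.49 pt 0.5981 0.056
next 2243 [[0.573, 0.256, 0.159], [0.612, 0.295, 0.165], [0.651, 0.335, 0.168]]
   line dir deg -46.16 pt 0.6013 0.3055
near_frame 2158 [[0.533, -0.014, 0.074], [0.547, 0.165, 0.078], [0.562, 0.35, 0.081]]
   line dir deg 87.7 pt 0.5475 0.1668
near_frame2 936 [[0.523, -0.231, 0.074], [0.534, -0.152, 0.078], [0.545, -0.073, 0.081]]
   line dir deg 87.58 pt 0.5338 -0.1522
far_frame 925 [[0.653, 0.138, 0.074], [0.667, 0.219, 0.078], [0.679, 0.355, 0.081]]
   line dir deg 85.4 pt 0.6659 0.2116
far2 910 [[0.638, -0.238, 0.074], [0.649, -0.16, 0.078], [0.66, -0.081, 0.081]]
   line dir deg 87.62 pt 0.649 -0.1596
```

View pics/crop.png

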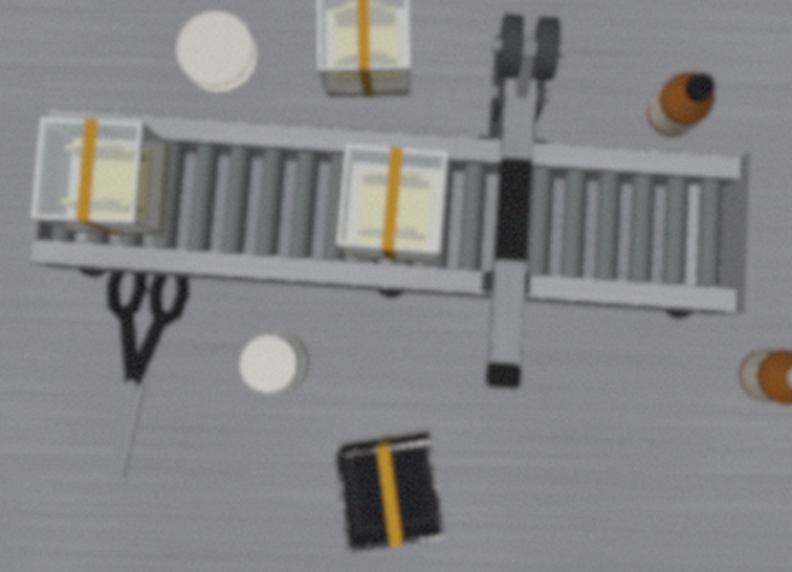

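The crop confirms it: the clear box with the gold band, at crop (393,200), stands on the rollers just upstream of the bar. The black box near the robot is the look-alike and stays put, but it is close to the approach path. Lane yaw is about -2.35° and the origin about (0.596, -0.0415).

```bash
cat >> h.py <<'E'
from scipy.spatial.transform import Rotation as Ro
def Rt(yaw,down,jaw=1):  # tool x heading yaw, 'down' deg below horizontal; z horizontal
    a,b=np.radians([yaw,down]); x=np.array([np.cos(b)*np.cos(a),np.cos(b)*np.sin(a),-np.sin(b)])
    z=jaw*np.array([-np.sin(a),np.cos(a),0]); return np.column_stack([x,np.cross(z,x),z])
Q=np.radians(-2.35); LX=np.array([np.cos(Q),np.sin(Q),0]); LY=np.array([-np.sin(Q),np.cos(Q),0]); O=np.array([.596,-.0415,0])
def L(x,y,z): return O+LX*x+LY*y+np.array([0,0,z])
def cur():
    s=sense(); q=s["ee_rot"]; return s["tcp_pos"],Ro.from_quat([q[1],q[2],q[3],q[0]]).as_matrix(),s
def rows(*ts):
    p,R,s=cur(); print("now",np.round(p,3),"t",s["clock"],"F",np.round(s["contact_force"],2),"q",np.round(s["joints"],2),"w",s["width"])
    for P,T in ts:
        print((R.T@(np.array(P)-p)*1000).round(1).tolist(),np.degrees(Ro.from_matrix(R.T@T).as_rotvec()).round(2).tolist())
E
python3 - <<'E'
from h import *
print(cur()[1].round(2))
for j in(1,-1): rows(([.39,-.05,.25],Rt(8,45,j)),([.39,-.05,.25],Rt(0,60,j)))
print(L(-.145,0,.115),L(.1,0,.115))
E
```

```text
[[-0.   -0.89  0.45]
 [-0.    0.45  0.89]
 [-1.    0.   -0.  ]]
now [0.283 0.557 0.231] t 1.45 F [ 0.27 -0.52 -0.06] q [ 0.97  0.22  1.53  0.    1.39 -0.13] w 0.08568152379552368
[-18.7, -370.4, -493.0] [-33.08, -13.7, -43.57]
[-18.7, -370.4, -493.0] [-26.29, -7.05, -29.44]
now [0.283 0.557 0.231] t 1.45 F [ 0.27 -0.52 -0.06] q [ 0.97  0.22  1.53  0.    1.39 -0.13] w 0.08568152379552368
[-18.7, -370.4, -493.0] [135.59, -56.16, 17.66]
[-18.7, -370.4, -493.0] [148.49, -39.79, 9.52]
[ 0.45112195 -0.03555446  0.115     ] [ 0.6959159  -0.04560037  0.115     ]
```

Emit:
move_arm:
  series:
    - [-20, -30, -35, -3, -1, -4]
    - [-35, -60, -70, -6, -2, -8]
    - [-50, -85, -105, -9, -3, -12]
    - [-60, -110, -140, -12, -4, -16]
    - [-65, -130, -175, -15, -5, -20]
    - [-65, -155, -210, -18, -7, -24]
    - [-65, -180, -245, -21, -8, -28]
    - [-65, -205, -280, -24, -9, -32]
    - [-65, -230, -315, -27, -11, -36]
    - [-65, -255, -345, -33, -14, -44]
  hand: 0

```text
clock: 2.28
tcp_pos: [0.3746, 0.1944, 0.2911]
ee_rot: [-0.627, 0.658, -0.268, -0.319]
contact_force: [1.0, 2.1, 0.9]
width: -0.0
```

Run:
```python
from h import *
rows(([.39,-.05,.25],Rt(8,45)),([.42,-.047,.06],Rt(8,45)))
```

```text
now [0.375 0.194 0.291] t 2.2833 F [0.98 2.11 0.86] q [ 0.51 -0.91  2.42 -0.34  0.99 -1.05] w -2.7618663424939176e-05
[29.5, 32.1, -244.4] [-2.01, -2.58, -4.13]
[192.8, 133.7, -242.2] [-2.01, -2.58, -4.13]
```

Run:
```python
from h import *
rows(([.42,-.05,.20],Rt(6,50)),([.42,-.047,.065],Rt(6,50)))
```

```text
now [0.375 0.194 0.291] t 2.2833 F [0.98 2.11 0.86] q [ 0.51 -0.91  2.42 -0.34  0.99 -1.05] w -2.7618663424939176e-05
[86.8, 42.3, -246.4] [-0.6, -1.2, 0.88]
[189.0, 130.4, -242.2] [-0.6, -1.2, 0.88]
```

Emit:
move_arm:
  series:
    - [15, 8, -35, 0, 0, 1]
    - [28, 15, -70, 0, 0, 1]
    - [40, 20, -105, 0, 0, 1]
    - [52, 26, -140, 0, 0, 1]
    - [64, 32, -175, 0, -1, 1]
    - [76, 37, -210, -1, -1, 1]
    - [87, 42, -246, -1, -1, 1]
    - [87, 42, -246, -1, -1, 1]

```text
clock: 2.95
tcp_pos: [0.4357, -0.0296, 0.2064]
ee_rot: [-0.623, 0.655, -0.265, -0.334]
contact_force: [0.7, -1.1, -0.8]
width: 0.0
```

Run:
```python
from h import *
rows(([.42,-.047,.065],Rt(6,50)),([.42,-.047,.065],Rt(6,45)),([.472,-.04,.065],Rt(6,45)))
```

```text
now [ 0.436 -0.03   0.206] t 2.95 F [ 0.71 -1.14 -0.83] q [-0.58 -0.91  2.57  0.51  0.98 -2.44] w 1.1284590382035478e-05
[97.4, 103.9, -15.7] [0.09, 0.1, -0.19]
[97.4, 103.9, -15.7] [0.09, 0.11, -5.19]
[131.0, 63.6, -14.3] [0.09, 0.11, -5.19]
```

```bash
cat > k.py <<'E'
from h import *
from scipy.optimize import least_squares
def fk(q,p):
    h,a1,a2,e,a3,f,d=p
    A=Ro.from_euler('z',q[0]); B=A*Ro.from_euler('y',q[1]); C=B*Ro.from_euler('y',q[2]); W=C*Ro.from_euler('z',q[3])*Ro.from_euler('y',q[4])
    X=np.array([0,0,h])+A.apply([a1,0,0])+B.apply([0,0,a2])+C.apply([e,0,a3])+W.apply([f,0,d])
    return X,W*Ro.from_euler('z',q[5])
E
python3 - <<'E'
from k import *
q0=[0.975,.22,1.526,0,1.395,-.126];q1=[.51,-.91,2.42,-.34,.99,-1.05]
q=sense()["joints"];qs=[q0,q1,q]; xs=[[.283,.557,.231],[.3746,.1944,.2911],cur()[0]]
w0=Ro.from_quat([-.370,.603,.370,.603]).as_matrix()
for a,ref in((q0,w0),(q1,Ro.from_quat([.658,-.268,-.319,-.627]).as_matrix()),(q,cur()[1])):
    print((fk(a,[0]*7)[1].as_matrix().T@ref).round(2).tolist())
s=least_squares(lambda p:np.concatenate([fk(a,p)[0]-x for a,x in zip(qs,xs)]+[1e-3*(p-np.array([.36,0,.39,0,.43,0,.25]))]),[.36,0,.39,0,.43,0,.25])
print(s.x.round(3)); print([(1000*(fk(a,s.x)[0]-x)).round(1) for a,x in zip(qs,xs)])
E
```

```text
[[0.0, -0.0, -1.0], [0.0, 1.0, -0.0], [1.0, -0.0, 0.0]]
[[-0.0, 0.01, -1.0], [0.0, 1.0, 0.01], [1.0, -0.0, -0.0]]
[[-0.0, 0.0, -1.0], [-0.0, 1.0, 0.0], [1.0, 0.0, 0.0]]
[ 0.285 -0.011  0.423  0.004  0.564  0.017  0.363]
[array([ 64.6, -44.3,   1.2]), array([ 44.2, -79.6,   0.7]), array([-33.5, -52.4,  -1.8])]
```

```bash
cat > k.py <<'E'
from h import *
from scipy.optimize import least_squares
M=np.array([[0,0,-1],[0,1,0],[1,0,0.]])
def fk(q,p):
    h,a2,a3,d,b,e,f=p
    A=Ro.from_euler('z',q[0]); B=A*Ro.from_euler('y',q[1]); C=B*Ro.from_euler('y',q[2]); W=C*Ro.from_euler('z',q[3])*Ro.from_euler('y',q[4])
    X=np.array([0,0,h])+A.apply([0,b,0])+B.apply([0,0,a2])+C.apply([e,0,a3])+W.apply([f,0,d])
    return X,(W*Ro.from_euler('z',q[5])).as_matrix()@M
qlo=np.array([-2.98,-.91,.09,-1.24,.2,-2.68]);qhi=np.array([2.98,2.08,2.57,4.39,2.65,2.68])
def ik(X,T,p,q0):
    def g(q):
        x,R=fk(q,p); return np.r_[(x-X)*10,Ro.from_matrix(R.T@T).as_rotvec()*3]
    s=least_squares(g,np.clip(q0,qlo+.01,qhi-.01),bounds=(qlo,qhi)); return s.x,np.abs(s.fun).max()
E
python3 - <<'E'
from k import *
q0=[0.975,.22,1.526,0,1.395,-.126];q1=[.51,-.91,2.42,-.34,.99,-1.05]
q=sense()["joints"];qs=[q0,q1,q]; xs=[[.283,.557,.231],[.3746,.1944,.2911],cur()[0]]
n=np.array([.36,.4,.4,.3,.08,0,0])
s=least_squares(lambda p:np.concatenate([fk(a,p)[0]-x for a,x in zip(qs,xs)]+[1e-3*(p-n)]),n)
p=s.x;print(p.round(3)); print([(1000*(fk(a,p)[0]-x)).round(1) for a,x in zip(qs,xs)]); np.save("p.npy",p)
for jaw in(1,-1):
  for dn in(45,55,62,70):
    for X in([.42,-.047,.16],[.42,-.047,.05],[.468,-.043,.05],[.47,-.043,.15],[.50,-.045,.23],[.54,-.045,.27],[.58,-.045,.29]):
      r=[ik(np.array(X),Rt(y,dn,jaw),p,g)+(y,) for y in(0,10) for g in(q0,[-.3,.2,1.5,0,1,0],[-.3,-.2,2.2,0,1,3.0*1],[0,0,2,0,1,-2],[0,.2,1.5,3.1,1,0])]
      b=min(r,key=lambda t:t[1]); print(jaw,dn,X,b[0].round(2),round(b[1],3),b[2])
E
```

```text
[0.297 0.409 0.547 0.331 0.079 0.039 0.001]
[array([-0.6,  0.3,  0. ]), array([ 0.1, -0.4,  0.8]), array([-0. , -0.3, -0.9])]
1 45 [0.42, -0.047, 0.16] [-0.68 -0.78  2.57  0.63  0.97 -2.68] 0.297 10
1 45 [0.42, -0.047, 0.05] [-0.88 -0.14  2.57  1.17  0.82  2.68] 0.382 10
1 45 [0.468, -0.043, 0.05] [-0.7  -0.14  2.57  1.35  0.64  2.68] 0.225 10
1 45 [0.47, -0.043, 0.15] [-0.49 -0.66  2.57  0.58  0.64 -2.43] 0.139 0
1 45 [0.5, -0.045, 0.23] [-0.47 -0.73  2.48  0.5   0.73 -2.3 ] 0.0 0
1 45 [0.54, -0.045, 0.27] [-0.41 -0.61  2.34  0.44  0.71 -2.21] 0.0 0
1 45 [0.58, -0.045, 0.29] [-0.36 -0.49  2.23  0.4   0.68 -2.15] 0.0 0
1 55 [0.42, -0.047, 0.16] [-0.66 -0.79  2.57  0.53  0.99 -2.61] 0.011 10
1 55 [0.42, -0.047, 0.05] [-0.5  -0.42  2.57  0.49  0.58 -2.43] 0.233 0
1 55 [0.468, -0.043, 0.05] [-0.44 -0.36  2.57  0.61  0.44 -2.5 ] 0.004 0
1 55 [0.47, -0.043, 0.15] [-0.44 -0.61  2.5   0.38  0.72 -2.23] 0.0 0
1 55 [0.5, -0.045, 0.23] [-0.4  -0.59  2.34  0.3   0.84 -2.11] 0.0 0
1 55 [0.54, -0.045, 0.27] [-0.35 -0.49  2.2   0.26  0.86 -2.04] 0.0 0
1 55 [0.58, -0.045, 0.29] [-0.4  -0.35  2.07  
[... 2338 characters left out ...]
045, 0.23] [-0.43 -0.47  2.22  0.32  1.    0.84] 0.0 10
-1 62 [0.54, -0.045, 0.27] [-0.32 -0.39  2.1   0.18  0.98  1.18] 0.0 0
-1 62 [0.58, -0.045, 0.29] [-0.35 -0.27  1.97  0.28  1.03  0.95] 0.0 10
-1 70 [0.42, -0.047, 0.16] [-0.41 -0.57  2.38  0.16  1.01  1.1 ] 0.0 0
-1 70 [0.42, -0.047, 0.05] [-0.47 -0.35  2.47  0.3   0.76  0.74] 0.0 10
-1 70 [0.468, -0.043, 0.05] [-0.4  -0.19  2.35  0.29  0.7   0.81] 0.0 10
-1 70 [0.47, -0.043, 0.15] [-0.34 -0.38  2.28  0.15  0.91  1.16] 0.0 0
-1 70 [0.5, -0.045, 0.23] [-0.37 -0.36  2.11  0.2   1.09  0.96] 0.0 10
-1 70 [0.54, -0.045, 0.27] [-0.33 -0.27  1.97  0.18  1.14  1.01] 0.0 10
-1 70 [0.58, -0.045, 0.29] [-0.31 -0.18  1.86  0.17  1.16  1.05] 0.0 10
```

Run:
```python
from k import *
p=np.load("p.npy"); q=sense()["joints"]
T=[([.43,-.046,.16],Rt(0,66)),([.43,-.046,.032],Rt(0,66)),([.466,-.044,.032],Rt(0,66))]
rows(*T)
for X,R in T: q,e=ik(np.array(X),R,p,q); print(q.round(2),round(e,3))
```

```text
now [ 0.436 -0.03   0.206] t 2.95 F [ 0.71 -1.14 -0.83] q [-0.58 -0.91  2.57  0.51  0.98 -2.44] w 1.1284590382035478e-05
[30.9, 35.4, -15.7] [5.22, 3.27, 15.79]
[129.2, 117.3, -15.8] [5.22, 3.27, 15.79]
[152.2, 89.7, -17.6] [5.22, 3.27, 15.79]
[-0.42 -0.6   2.42  0.21  0.95 -2.08] 0.0
[-0.42 -0.33  2.52  0.3   0.59 -2.22] 0.0
[-0.37 -0.21  2.43  0.29  0.55 -2.16] 0.0
```

Emit:
move_arm:
  series:
    - [10, 8, -5, 2, 1, 6]
    - [20, 16, -10, 4, 2, 11]
    - [31, 25, -16, 5, 3, 16]
    - [31, 35, -16, 5, 3, 16]
    - [31, 35, -16, 5, 3, 16]

```text
clock: 3.37
tcp_pos: [0.4283, -0.0445, 0.1568]
ee_rot: [0.591, -0.59, 0.386, 0.392]
contact_force: [0.1, 0.4, 0.5]
width: 0.0002
```

Run:
```python
from h import *
rows(([.43,-.046,.16],Rt(0,66)),([.43,-.046,.032],Rt(0,66)),([.466,-.044,.032],Rt(0,66)))
```

```text
now [ 0.428 -0.044  0.157] t 3.3667 F [0.06 0.39 0.47] q [-0.42 -0.58  2.41  0.21  0.95 -2.09] w 0.00021873571799972298
[-2.3, -2.9, -1.5] [0.15, 0.42, -0.73]
[115.3, 47.7, -2.2] [0.15, 0.42, -0.73]
[129.5, 14.6, -0.4] [0.15, 0.42, -0.73]
```

Emit:
move_arm:
  series:
    - [20, 8, -2, 0, 0, 0]
    - [45, 18, -2, 0, 0, 0]
    - [70, 29, -2, 0, 0, 0]
    - [95, 39, -2, 0, 0, 0]
    - [115, 48, -2, 0, 0, 0]
    - [115, 48, -2, 0, 0, 0]
    - [115, 48, -2, 0, 0, 0]

```text
clock: 3.95
tcp_pos: [0.4317, -0.0457, 0.0358]
ee_rot: [-0.592, 0.592, -0.385, -0.389]
contact_force: [0.6, -0.9, 0.1]
width: -0.0
```

Run:
```python
from h import *
rows(([.466,-.044,.032],Rt(0,66)))
c=read_camera("side"); cv2.imwrite("pics/s1.png",cv2.resize(c["pixels"][150:400,100:460,::-1],None,fx=2.2,fy=2.2))
```

```text
now [ 0.432 -0.046  0.036] t 3.95 F [ 0.62 -0.88  0.13] q [-0.42 -0.3   2.5   0.31  0.59 -2.22] w -4.962388610558616e-05
[17.2, -29.9, 1.5] [0.24, 0.3, -0.34]
```

View pics/s1.png

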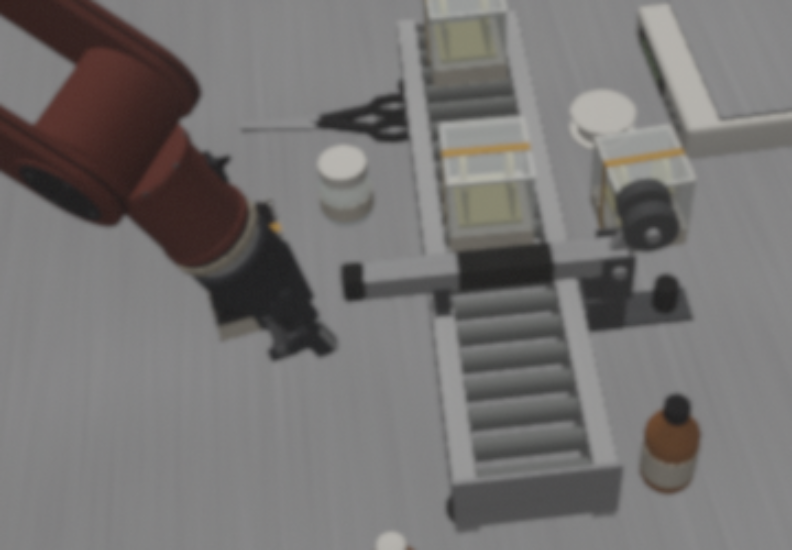

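```bash
cat > arc.py <<'E'
from k import *
def tgt(th,s=None,dn=None):
    s=np.interp(th,[0,1],[.046,.030]) if s is None else s
    dn=np.interp(th,[0,.1,.8],[66,66,50]) if dn is None else dn
    cx=.1-.245*np.cos(th)-.0125*np.sin(th); cz=.115+.245*np.sin(th)-.0125*np.cos(th)
    R=Rt(0,dn); n=-R[:,1] if R[2,1]<0 else R[:,1]
    P=L(cx,-.006,cz)-.011*n+s*R[:,0]
    return P,R
E
python3 - <<'E'
from arc import *
P,R=tgt(0); T=[(P-[.0,0,.022],R),(P,R)]+[tgt(t) for t in(.1,.2,.3,.4)]
rows(*T)
p=np.load("p.npy"); q=sense()["joints"]
for X,R in T+[tgt(t) for t in(.6,.8,1.0,1.1)]: q,e=ik(np.array(X),R,p,q); print(X.round(3),q.round(2),round(e,3))
E
```

```text
now [ 0.433 -0.047  0.037] t 4.0 F [0.13 0.22 0.69] q [-0.42 -0.3   2.5   0.31  0.59 -2.22] w 0.00022853959019229075
[13.7, -22.8, 4.8] [0.26, 0.22, -0.18]
[-6.4, -31.7, 4.8] [0.26, 0.22, -0.18]
[-30.5, -41.6, 4.9] [0.26, 0.22, -0.18]
[-53.0, -55.4, 4.8] [0.25, 0.22, -2.47]
[-74.3, -71.1, 4.6] [0.25, 0.23, -4.76]
[-94.2, -88.7, 4.3] [0.25, 0.23, -7.04]
[ 0.46  -0.042  0.034] [-0.37 -0.24  2.45  0.28  0.56 -2.16] 0.0
[ 0.46  -0.042  0.056] [-0.37 -0.3   2.44  0.26  0.62 -2.12] 0.0
[ 0.459 -0.042  0.082] [-0.37 -0.36  2.43  0.23  0.7  -2.09] 0.0
[ 0.462 -0.042  0.108] [-0.38 -0.43  2.43  0.25  0.73 -2.11] 0.0
[ 0.468 -0.042  0.134] [-0.39 -0.49  2.43  0.27  0.76 -2.12] 0.0
[ 0.476 -0.042  0.159] [-0.4  -0.54  2.42  0.29  0.78 -2.12] 0.0
[ 0.499 -0.043  0.207] [-0.4  -0.58  2.38  0.32  0.79 -2.13] 0.0
[ 0.529 -0.044  0.25 ] [-0.39 -0.57  2.32  0.36  0.76 -2.14] 0.0
[ 0.564 -0.046  0.284] [-0.36 -0.48  2.2   0.32  0.78 -2.08] 0.0
[ 0.584 -0.047  0.298] [-0.34 -0.43  2.14  0.31  0.78 -2.06] 0.0
```

Emit:
move_arm:
  series:
    - [7, -11, 3, 0, 0, 0]
    - [14, -23, 5, 0, 0, 0]
    - [14, -23, 5, 0, 0, 0]
    - [4, -27, 5, 0, 0, 0]
    - [-6, -32, 5, 0, 0, 0]
    - [-18, -37, 5, 0, 0, 0]
    - [-30, -42, 5, 0, 0, 0]
    - [-42, -49, 5, 0, 0, -1]
    - [-53, -55, 5, 0, 0, -2]
    - [-53, -55, 5, 0, 0, -2]

```text
clock: 4.83
tcp_pos: [0.4635, -0.0425, 0.1109]
ee_rot: [-0.599, 0.601, -0.373, -0.376]
contact_force: [0.0, -0.7, 0.2]
width: 0.0001
```

Run:
```python
from arc import *
rows(*[tgt(t) for t in(.2,.3,.4,.5,.6,.7,.8,.9,1.0,1.1)])
c=read_camera("side"); cv2.imwrite("pics/s2.png",cv2.resize(c["pixels"][150:400,100:460,::-1],None,fx=2.2,fy=2.2))
```

```text
now [ 0.464 -0.043  0.111] t 4.8333 F [ 0.03 -0.71  0.25] q [-0.38 -0.41  2.42  0.25  0.73 -2.11] w 6.309656290760632e-05
[1.9, 2.2, 0.9] [0.28, 0.1, -0.17]
[-18.7, -14.4, 0.7] [0.28, 0.11, -2.45]
[-37.8, -32.7, 0.3] [0.28, 0.11, -4.74]
[-55.2, -52.6, -0.1] [0.27, 0.12, -7.03]
[-70.8, -73.9, -0.7] [0.27, 0.12, -9.31]
[-84.3, -96.4, -1.4] [0.27, 0.13, -11.6]
[-95.6, -119.9, -2.1] [0.27, 0.14, -13.88]
[-104.8, -142.8, -2.9] [0.27, 0.14, -13.88]
[-111.6, -166.3, -3.8] [0.27, 0.14, -13.88]
[-114.5, -190.7, -4.8] [0.27, 0.14, -13.88]
```

View pics/s2.png

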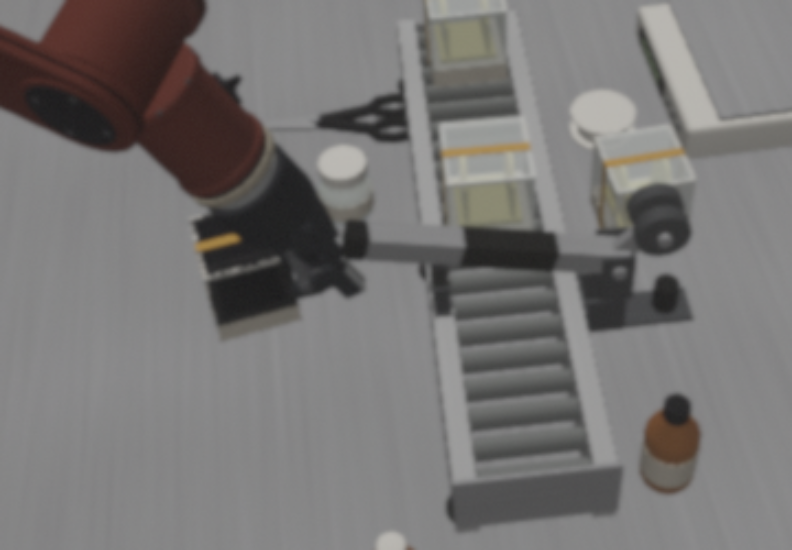

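The bar's end, now at crop (350,240), is up by about 0.2 rad and resting on the fingers. I'll continue along the arc.

Emit:
move_arm:
  series:
    - [-19, -14, 1, 0, 0, -2]
    - [-38, -33, 0, 0, 0, -5]
    - [-55, -53, 0, 0, 0, -7]
    - [-71, -74, -1, 0, 0, -9]
    - [-84, -96, -1, 0, 0, -12]
    - [-96, -120, -2, 0, 0, -14]
    - [-105, -143, -3, 0, 0, -14]
    - [-112, -166, -4, 0, 0, -14]
    - [-114, -190, -5, 0, 0, -14]
    - [-114, -190, -5, 0, 0, -14]

```text
clock: 5.72
tcp_pos: [0.5875, -0.0476, 0.2967]
ee_rot: [-0.641, 0.642, -0.297, -0.3]
contact_force: [0.3, 0.5, 1.2]
width: 0.0005
```

Run:
```python
from arc import *
rows(tgt(1.1))
c=read_camera("side"); cv2.imwrite("pics/s3.png",cv2.resize(c["pixels"][120:370,180:540,::-1],None,fx=2.2,fy=2.2))
```

```text
now [ 0.588 -0.048  0.297] t 5.7167 F [0.29 0.5  1.23] q [-0.34 -0.41  2.14  0.32  0.77 -2.07] w 0.0005261448638951326
[-2.8, 1.8, 1.1] [0.18, 0.16, 0.1]
```

View pics/s3.png

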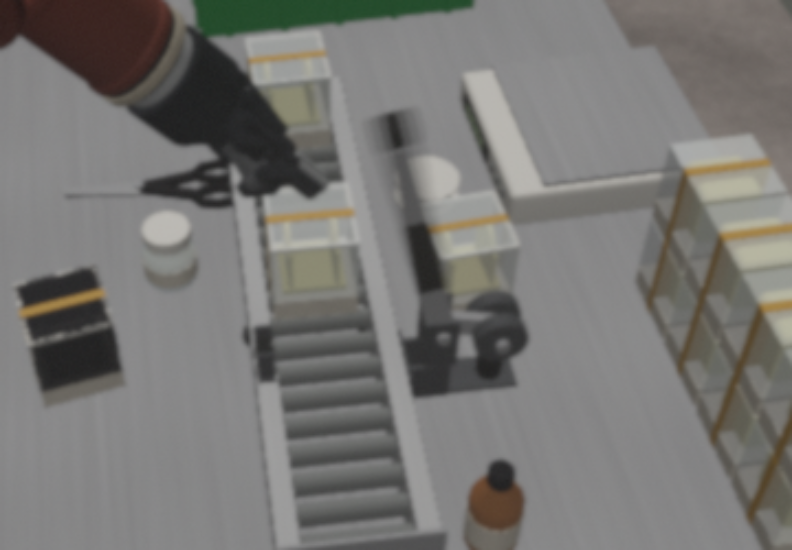

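The bar has swung up to nearly upright at crop (405,190), slightly blurred because it is still settling. The gift box (310,240) and the next box (290,80) are undisturbed. Next I'll plan the push.

```bash
cat >> k.py <<'E'
RP=Rt(-2.35,80)
E
python3 - <<'E'
from k import *
p=np.load("p.npy"); q=sense()["joints"]
T=[(L(0,y,z),RP) for y,z in((.05,.30),(.195,.26),(.195,.112),(.155,.112),(.05,.112),(-.03,.112))]
rows(*T)
for X,R in T: q,e=ik(np.array(X),R,p,q); print(X.round(3),q.round(2),round(e,3))
E
```

```text
now [ 0.586 -0.047  0.294] t 5.7667 F [-0.53  0.56 -0.71] q [-0.34 -0.42  2.14  0.32  0.77 -2.07] w 0.00012724563432121424
[3.6, -13.7, 55.4] [2.4, 1.19, 29.86]
[38.8, 6.9, 200.2] [2.4, 1.19, 29.86]
[152.4, 101.8, 200.0] [2.4, 1.19, 29.86]
[151.1, 103.2, 160.1] [2.4, 1.19, 29.86]
[147.9, 106.8, 55.2] [2.4, 1.19, 29.86]
[145.5, 109.6, -24.7] [2.4, 1.19, 29.86]
[0.598 0.008 0.3  ] [-0.13 -0.02  1.66  0.02  1.32 -1.66] 0.0
[0.604 0.153 0.26 ] [ 0.14  0.07  1.65 -0.03  1.25 -1.38] 0.0
[0.604 0.153 0.112] [ 0.14  0.2   1.79 -0.04  0.98 -1.37] 0.0
[0.602 0.113 0.112] [ 0.07  0.17  1.82 -0.02  0.97 -1.45] 0.0
[0.598 0.008 0.112] [-0.13  0.14  1.87  0.02  0.97 -1.67] 0.0
[ 0.595 -0.071  0.112] [-0.27  0.14  1.86  0.05  0.97 -1.83] 0.0
```

Emit:
move_arm:
  series:
    - [-5, -8, 30, 0, 0, 5]
    - [-3, -12, 60, 1, 0, 10]
    - [5, -12, 90, 1, 1, 15]
    - [14, -8, 120, 2, 1, 20]
    - [23, -3, 150, 2, 1, 25]
    - [31, 2, 180, 2, 1, 30]
    - [39, 7, 200, 2, 1, 30]
    - [39, 7, 200, 2, 1, 30]
    - [39, 7, 200, 2, 1, 30]

```text
clock: 6.52
tcp_pos: [0.6007, 0.1542, 0.2551]
ee_rot: [0.547, -0.532, 0.466, 0.449]
contact_force: [-0.9, -1.1, 0.1]
width: -0.0001
```

Run:
```python
from k import *
rows((L(0,.195,.112),RP),(L(0,.158,.112),RP))
c=read_camera("side"); cv2.imwrite("pics/s4.png",cv2.resize(c["pixels"][100:350,180:540,::-1],None,fx=2.2,fy=2.2))
```

```text
now [0.601 0.154 0.255] t 6.5167 F [-0.91 -1.07  0.1 ] q [ 0.14  0.07  1.66 -0.03  1.25 -1.39] w -0.00011755728606429702
[141.7, 20.2, -0.8] [0.53, 0.11, -0.56]
[141.7, 20.6, -37.8] [0.53, 0.11, -0.56]
```

View pics/s4.png

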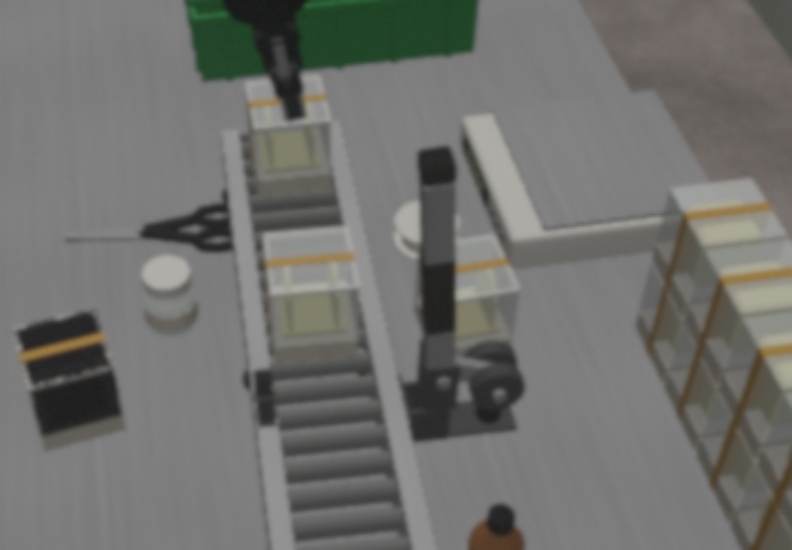

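The bar now stands upright on its stop, with its tip at crop (437,160) and its base at (440,380). The gift box is still upstream. Next I'll descend behind it, into the gap between the two boxes.

Emit:
move_arm:
  series:
    - [25, 4, 0, 0, 0, 0]
    - [50, 8, 0, 0, 0, 0]
    - [75, 12, 0, 0, 0, 0]
    - [100, 16, 0, 0, 0, 0]
    - [125, 19, 0, 0, 0, 0]
    - [142, 20, -1, 0, 0, 0]
    - [142, 20, -1, 0, 0, 0]
    - [142, 20, -20, 0, 0, 0]
    - [142, 20, -38, 0, 0, 0]
    - [142, 20, -38, 0, 0, 0]

```text
clock: 7.4
tcp_pos: [0.6056, 0.1122, 0.1162]
ee_rot: [0.549, -0.532, 0.465, 0.445]
contact_force: [1.6, -1.5, 0.6]
width: 0.0001
```

Run:
```python
from k import *
rows(*[(L(0,y,.112),RP) for y in (.158,.05,-.031)])
```

```text
now [0.606 0.112 0.116] t 7.4 F [ 1.63 -1.5   0.57] q [ 0.06  0.19  1.8  -0.02  0.98 -1.46] w 0.0001452356624178082
[3.5, 4.0, 4.1] [0.25, 0.05, -0.19]
[3.4, 4.4, -103.9] [0.25, 0.05, -0.19]
[3.4, 4.8, -184.9] [0.25, 0.05, -0.19]
```

Emit:
move_arm:
  series:
    - [1, 1, -5, 0, 0, 0]
    - [2, 2, -12, 0, 0, 0]
    - [3, 4, -22, 0, 0, 0]
    - [3, 4, -33, 0, 0, 0]
    - [3, 4, -44, 0, 0, 0]
    - [3, 4, -55, 0, 0, 0]
    - [3, 4, -66, 0, 0, 0]
    - [3, 4, -76, 0, 0, 0]
    - [3, 4, -84, 0, 0, 0]
    - [3, 4, -89, 0, 0, 0]

```text
clock: 8.23
tcp_pos: [0.5983, 0.0253, 0.11]
ee_rot: [0.548, -0.532, 0.465, 0.447]
contact_force: [-1.0, 0.4, 0.6]
width: 0.0
```

Run:
```python
from k import *
rows(*[(L(0,y,.112),RP) for y in (.05,-.031)])
c=read_camera("side"); cv2.imwrite("pics/s5.png",cv2.resize(c["pixels"][120:370,180:540,::-1],None,fx=2.2,fy=2.2))
```

```text
now [0.598 0.025 0.11 ] t 8.2333 F [-1.04  0.41  0.61] q [-0.1   0.15  1.85  0.01  0.97 -1.64] w 4.60556599065092e-05
[-1.9, -0.6, -16.8] [0.34, 0.11, -0.36]
[-2.1, -0.1, -97.8] [0.34, 0.11, -0.36]
```

View pics/s5.png

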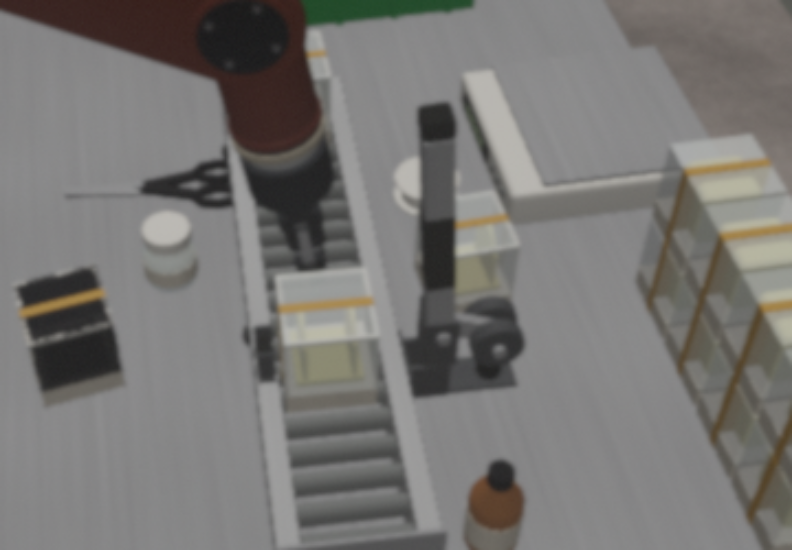

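The box at crop (325,335) is upright and moving along the rollers, and there is clearance to the bar. I'll continue the push.

Emit:
move_arm:
  series:
    - [-1, 0, -6, 0, 0, 0]
    - [-2, 0, -16, 0, 0, 0]
    - [-2, 0, -28, 0, 0, 0]
    - [-2, 0, -40, 0, 0, 0]
    - [-2, 0, -52, 0, 0, 0]
    - [-2, 0, -64, 0, 0, 0]
    - [-2, 0, -76, 0, 0, 0]
    - [-2, 0, -86, 0, 0, 0]
    - [-2, 0, -94, 0, 0, 0]
    - [-2, 0, -98, 0, 0, 0]

```text
clock: 9.12
tcp_pos: [0.5946, -0.0728, 0.1119]
ee_rot: [0.548, -0.532, 0.465, 0.447]
contact_force: [-0.0, 0.0, -0.7]
width: 0.0001
```

Emit:
move_arm:
  series:
    - [0, 0, 6, 0, 0, 0]
    - [0, 0, 20, 0, 0, 0]
    - [0, 0, 30, 0, 0, 0]
    - [-20, -4, 32, 0, 0, 0]
    - [-50, -9, 32, 0, 0, 0]
    - [-85, -15, 32, 0, 0, 0]
    - [-120, -20, 32, 0, 0, 0]
    - [-150, -25, 32, 0, 0, 0]
    - [-150, -25, 32, 0, 0, 0]

```text
clock: 9.87
tcp_pos: [0.599, -0.0388, 0.273]
ee_rot: [0.55, -0.536, 0.462, 0.444]
contact_force: [1.5, -0.3, 1.3]
width: -0.0006
```

Run:
```python
from k import *
rows((L(0,.1,.25),RP))
c=read_camera("side"); cv2.imwrite("pics/s6.png",cv2.resize(c["pixels"][120:400,150:510,::-1],None,fx=2,fy=2))
for o in tip_of("gift_box_center","side")[:4]: 
    X=w(c,o["pixel"],z=.1175); print(o["score"],o["pixel"],X.round(3),"lane y",(X-O)@LY)
c=read_camera("top"); 
D=c["depth"]; v,u=np.mgrid[0:480,0:640]
r=np.linalg.inv(c["mtx"])@np.stack([u.ravel(),v.ravel(),np.ones(u.size)])
P=(c["R"].T@(r*D.ravel()-c["t"][:,None])).T
a=(P-O)@LX;b=(P-O)@LY
m=(abs(a)<.06)&(P[:,2]>.155)&(P[:,2]<.175)
for lo,hi in((-.2,-.02),(.25,.42)):
    k=m&(b>lo)&(b<hi); print(k.sum(),np.percentile(b[k],[2,50,98]).round(4),np.percentile(a[k],[2,98]).round(3))
```

```text
now [ 0.599 -0.039  0.273] t 9.8667 F [ 1.52 -0.32  1.28] q [-0.21 -0.01  1.7   0.03  1.27 -1.76] w -0.0005735902765082713
[22.2, 6.2, 97.3] [0.49, 0.03, 0.39]
0.61 [214.7, 273.4] [ 0.375 -0.013  0.117] lane y 0.019048314460455382Traceback (most recent call last):
  File "<stdin>", line 13, in <module>
    return _quantile_unchecked(
        a, q, axis, out, overwrite_input, method, keepdims, weights)
    return _ureduce(a,
                    func=_quantile_ureduce_func,
    ...<5 lines>...
                    overwrite_input=overwrite_input,
                    method=method)
    r = func(a, **kwargs)
    result = _quantile(arr,
                       quantiles=q,
    ...<2 lines>...
                       out=out,
                       weights=wgt)
    slices_having_nans = np.isnan(arr[-1, ...])
                                  ~~~^^^^^^^^^
IndexError: index -1 is out of bounds for axis 0 with size 0
```

View pics/s6.png

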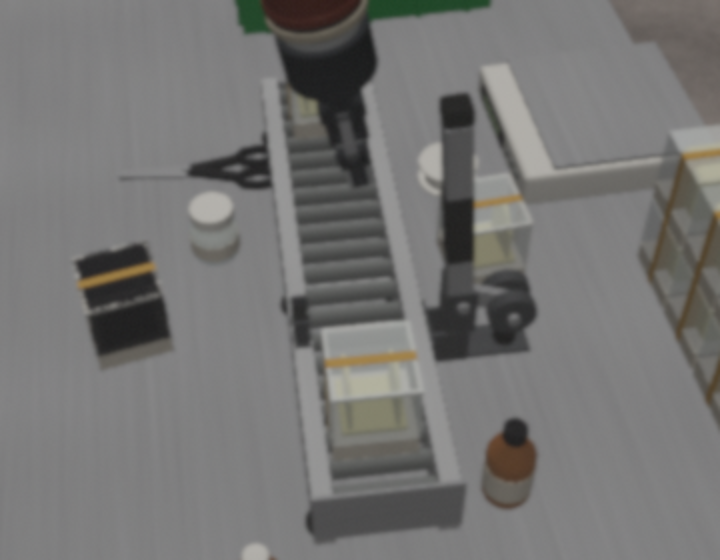

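The box stands upright past the bar at crop (372,390), but the arm blocks the top camera. I'll back off and check the numbers.

Run:
```python
from k import *
rows(([.45,.25,.33],RP))
```

```text
now [ 0.595 -0.038  0.264] t 10.0167 F [ 0.18 -0.71  0.07] q [-0.21 -0.    1.71  0.03  1.26 -1.76] w 0.0004142509838277118
[-90.7, 141.4, 283.6] [0.45, 0.14, -0.34]
```

Emit:
move_arm:
  series:
    - [-15, 10, 20, 0, 0, 0]
    - [-28, 25, 45, 0, 0, 0]
    - [-40, 45, 75, 0, 0, 0]
    - [-50, 60, 105, 0, 0, 0]
    - [-60, 75, 140, 0, 0, 0]
    - [-70, 95, 175, 0, 0, 0]
    - [-80, 115, 210, 0, 0, 0]
    - [-85, 130, 245, 0, 0, 0]
    - [-90, 140, 275, 0, 0, 0]
    - [-90, 140, 283, 0, 0, 0]

```text
clock: 10.85
tcp_pos: [0.4491, 0.2525, 0.3282]
ee_rot: [0.547, -0.532, 0.464, 0.449]
contact_force: [-0.0, 0.7, 1.0]
width: -0.0
```

Run:
```python
from k import *
c=read_camera("top"); cv2.imwrite("pics/t7.png",c["pixels"][:,:,::-1])
D=c["depth"]; v,u=np.mgrid[0:480,0:640]
r=np.linalg.inv(c["mtx"])@np.stack([u.ravel(),v.ravel(),np.ones(u.size)])
P=(c["R"].T@(r*D.ravel()-c["t"][:,None])).T
a=(P-O)@LX;b=(P-O)@LY
m=(abs(a)<.06)&(P[:,2]>.155)&(P[:,2]<.175)
for lo,hi in((-.2,0),(.25,.42)):
    k=m&(b>lo)&(b<hi); print(k.sum()); 
    if k.sum(): print(np.percentile(b[k],[2,50,98]).round(4),np.percentile(a[k],[2,98]).round(3))
k=(P[:,2]>.33)&(P[:,2]<.38)&(abs(b)<.03)&(abs(a-.1)<.08); print("bar top",k.sum(),np.percentile(a[k],[2,98]) if k.any() else "", P[k,2].mean())
s=sense();print(s["clock"],s["contact_force"])
```

```text
2226
[-0.1476 -0.1084 -0.0696] [-0.042  0.035]
2237
[0.2984 0.3369 0.3767] [-0.036  0.041]
bar top 504 [0.07034976 0.09534263] 0.35602964329101366
10.9 [-0.34164954  0.51833998 -1.05676427]
```

View pics/t7.png

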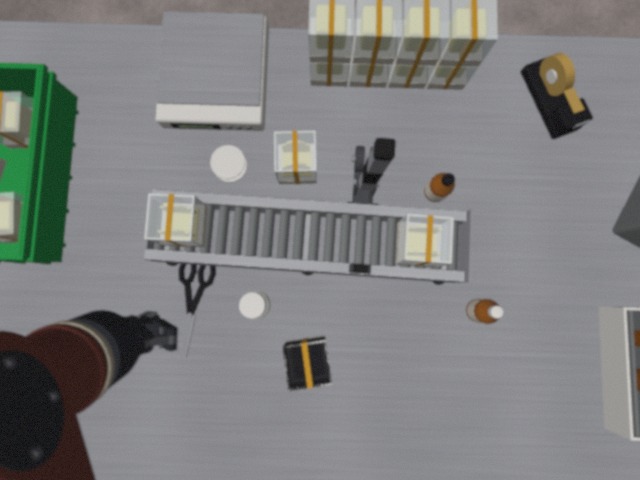

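The gift box (426,240) is downstream of the raised bar (383,150), with its centre at lane y = -0.108. The next box (172,218), the bench items and the black look-alike haven't moved, so I'm handing in the job.

```bash
python3 -c "
from plant import *
print(job_done(), sense()['clock'])"
```

```text
the job is handed in; nothing more can be done
the job is handed in; nothing more can be done
```

I pushed the stop bar up from under its free end with the closed fingers, past its balance point, and it swung up onto its stop by itself. I then pushed the gift box along the rollers from behind, backed the arm off and handed the job in at about 11 s of the 54 s allowed.

**Last checks:**
- **Bar:** its end is where a 1.5 rad angle puts it, upright on its stop.
- **Gift box:** it stands upright on the rollers with its centre at lane y of about -108 mm (limit -55 mm). Its lid is at the normal height.
- **Next box:** it is still at lane y of about 337 mm, where it was at the start.
- **Everything else:** the bystanders and the black look-alike look unmoved, and the arm is clear of everything.

**What failed or disagreed:**
- My first tilted approach ran the second and third joints to the ends of their ranges, so I switched to a steeper tool angle.
- After the push, the box detector on the side camera found only the black look-alike. The first depth check from the top camera was blocked by the arm. The box and bar positions above come from depth readings by the top camera after I backed the arm off.

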